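# Offer the cast arm up to the stereo microscope post

### The job

Make the microscope stand ready for its cast arm: first turn the turnbutton fully across the edge of the stage plate, so that the plate is locked in its seat. Then pick the lopsided arm up by its balance point and finish holding it still and level just above the stand, a few centimetres clear of the post, with the thick collar centred over the post and the thin head ring over the middle of the stage plate. Do not lower it on, let go of it or let it touch the stand, and leave the bottle, slide box and petri dish alone.

Things in the scene. Friction and masses are not known exactly. Their poses are not given: they have to be found in the camera images.
- stand: Microscope stand, fixed to the bench: white base 270 x 160 mm (y = -65 to +95 mm), top face 22 mm high. Origin: on the bench, midway between post and stage plate; +x from post to stage plate, +z up. Steel post, 25 mm diameter, at x = -85 mm, ends 130 mm above the bench (grey foot 54 mm wide, 10 mm high). Stage plate's seat centred at x = +85 mm, y = 0; turnbutton beside it at y = +70 mm.
- post_top (a point): Centre of the post's top face, 130 mm above the bench.
- stage_centre (a point): Middle of the stage plate's seat at the level of the base's top face (22 mm above the bench), 170 mm from the post axis.
- plate: Stage plate, a loose white plate 88 x 88 x 8 mm with a black disc printed on it, lying flush in a square seat 8 mm deep (2 mm play each side). Origin: centre of its underside. It stays in its seat throughout.
- turnbutton (a joint): Turnbutton's angle about its upright pivot, rad. Steel lever 14 mm wide, 8 mm thick, 46 mm long from the pivot, underside 24 mm high. At 0 it points along the stand's +x beside the plate (open); it turns clockwise seen from above to a stop at 1.57, along the stand's -y across the plate's edge (locked). Starts at 0 to 0.6; takes about 1.5 N at the knob; stays where left.
- turnbutton_pivot (a point): Point on the turnbutton's pivot axis (fixed in the stand at x = +85 mm, y = +70 mm), 24 mm above the bench.
- turnbutton_knob (a point): Black upright round knob on the turnbutton's lever, 14 mm in diameter, from 32 to 64 mm above the bench, its axis 38 mm from the pivot; this point is on its axis 50 mm above the bench. To be pinched or pushed.
- bracket: The cast arm: loose rigid white casting, about 0.42 kg (varies), flat on the bench. Origin: on its underside, below its balance point; +x along the bar to the thin ring, +z up. Thick collar: 56 mm outside, 28 mm bore, 40 mm high, at x = -58.5 mm; black screw beyond it to x = -109 mm. Bar: 16 mm wide, 26 mm high, clear from x = -30 to +81 mm. Thin head ring: 60 mm outside, 44 mm bore, 26 mm high, at x = +111.5 mm.
- collar (a point): Centre of the thick collar's bore at its underside (on the arm's x axis at -58.5 mm).
- head_ring (a point): Centre of the thin head ring at its underside (on the arm's x axis at +111.5 mm).
- bottle: Bystander: small capped brown bottle, 60 mm diameter, 130 mm high. Origin: centre of its underside.
- slide_box: Bystander: flat closed slide box 85 x 170 x 32 mm. Origin: centre of its underside.
- petri_dish: Bystander: closed glass dish 90 mm diameter, 16 mm high. Origin: centre of its underside.
Mind the look-alikes: they are no part of the job. Of the things that look like the bracket, take the one that is farthest from the robot's base at the start. Several things have the shape of the plate; the one meant has the colours described above.

How it is judged:
On the way, in this order (a step that is already met when the one before it is completed fails the run):
1. the turnbutton is turned fully across the plate while the arm still lies on the bench (value of joint turnbutton above 1.4 rad and horizontal distance between plate and stage_centre below 0.006 m and z of plate in the frame of stand below 0.018 m and height (world z) of bracket below 0.01 m), for 0.2 s.
2. the arm is lifted off the bench, gripped at its balance point (height (world z) of bracket above 0.04 m and x of the grasp point in the frame of bracket between -0.02 and 0.02 m and contact force between the fingers and bracket above 1 N), for 0.2 s.
At the end, for the whole second after the job is handed in: Fingers alone hold the arm still, within 20 mm of its balance point, level within 0.09 rad; collar within 12 mm of the post axis, 8 to 70 mm above the post; head ring within 20 mm of the stage centre; turnbutton at 1.4 rad or more, plate in its seat (value of joint turnbutton above 1.4 rad and horizontal distance between plate and stage_centre below 0.006 m and z of plate in the frame of stand below 0.018 m and horizontal distance between collar and post_top below 0.012 m and horizontal distance between head_ring and stage_centre below 0.02 m and z of collar in the frame of post_top between 0.008 and 0.07 m and angle between bracket's own z axis and vertical below 0.09 rad and x of the grasp point in the frame of bracket between -0.02 and 0.02 m and contact force between the fingers and bracket above 1 N and contact force between bracket and stand below 0.1 N and linear speed of bracket below 0.03 m/s); the arm keeps its last pose, push and grip.
It fails at once if the cast arm strikes or rests on the stand (contact force between bracket and stand above 1 N).
It fails at once if the bottle is disturbed (distance of bottle from where it was at the start of the episode above 0.025 m or angle between bottle's own z axis and vertical above 0.5 rad).
It fails at once if the slide box is disturbed (distance of slide_box from where it was at the start of the episode above 0.025 m or angle between slide_box's own z axis and vertical above 0.5 rad).
It fails at once if the petri dish is disturbed (distance of petri_dish from where it was at the start of the episode above 0.025 m or angle between petri_dish's own z axis and vertical above 0.5 rad).
It also fails if it takes over 58 s, if anything falls off the work surface, if the arm or the gripper's body presses on something with over 40 N, if the wrist force passes 120 N, or if a joint passes its speed limit or range.

### The arm

A 7-joint arm with a two-finger parallel gripper is mounted at the origin on the work surface. World frame = base frame: x ahead of the robot, y to its left, z up, the work surface at z = 0. Lengths are in m, angles in rad, forces in N, time in s.
With the tool pointing down it reaches from about 0.425 to 0.8 m from the base axis. Payload 8.3 kg.
Tool frame: the origin (TCP) lies at the very end of the fingers, on their centre line; the grasp point (between the pads) lies 19 mm behind it; z points along the fingers, y is the line along which they close (so a half turn about z gives the same grasp; the last joint's range is limited). The gripper opens to 85 mm and grips with 20 to 120 N. Pads are 22 mm wide; open, the fingers measure 114 mm over their backs; the gripper's body (76 mm by 85 mm) begins 54 mm behind the grasp point. The pads swing forward as they close: fully open they stand 13 mm farther back than shut.
Start: joints at [-1.348, 0.383, 0.016, 1.37, -0.006, 1.388, -0.046], TCP at [0.176, 0.6, 0.231] pointing down, gripper open.
Joint ranges: [-2.95, 2.95], [-0.25, 2.06], [-1.52, 1.56], [0.18, 2.33], [-1.44, 4.58], [0.02, 2.06], [-3.01, 3.01]. Speed limits (rad/s): [2.39, 2.39, 3.01, 3.01, 3.14, 3.14, 3.14].

### API

Orientations are given as a 3x3 rotation matrix whose columns are the frame's x, y, z axes.
In Python, from plant import sensors, snapshot, sign_off gives the robot as it stands. The module is installed in compiled form; this text tells all that it offers.
- The arm moves only by the tool drive_tool, never from a script. Its argument "increments" is a list of rows, each a list of 3 entries, a list of its own where there are three numbers: the shift along the tool's x, y, z in cm, then the turn about the tool's z in rad, then the opening, from -1 (shut) to 1 (fully open). A call has 1 to 5 rows; each row shifts and turns the commanded pose from where the row before left it, along the tool's axes as they then stand; what a row does not reach is not made up. A row lasts 1/8 s, in which the tool goes at most 62.5 mm and 10.7 degrees, less where a joint would pass 70% of its speed; a pose out of reach is approached as far as the arm can. A call with a gripper value outside its range is refused whole. The fingers move at their own pace and stop on an object; "grip_force" is the grip in N (left out, the last holds). Time passes only in rows, so rows that do not move let the fingers close. It gives the time, the measured TCP pose, the force, the opening and the grip force at its end, in the units of the state.
- sensors.state(): the state, without advancing time (a new reading comes with each control period).
- snapshot(name): name is "side" or "top"; returns a dict with "pixels" (480x640x3 uint8, red, green, blue), "fx", "fy", "cx", "cy" (pixels), "k1" (the pictures are not rectified: a ray, as slopes to the right and down, at radius r is drawn at 1 + k1 r^2 times it, then the intrinsics apply), "origin" and "orientation" of the camera in the world. Camera axes: x right, y down, z forward; pixel columns grow to the right and rows downward; lengths in m; the calibration is good to about 2 mm. A picture is of the moment at which its call begins. There is no depth.
- sign_off(): hands the job in; it is judged then, once.
The state is a dict: "t": time; "q": joint angles; "dq": joint speeds; "tau": joint torques, N m; "position": TCP position; "orientation": TCP orientation; "wrist_force": force on the tool from outside, world axes, zero at the start; "ft_torque": the same for the moment, N m; "gripper_width": opening from 0.0 (shut) to 1.0 (fully open); "finger_force": force on a finger pad.
Only numpy, scipy, OpenCV 4.12 (cv2) and the standard library are available. Lean on these libraries where they do the work, as an engineer would, in place of code of your own. Each camera call takes 0.05 s, during which the arm holds its last target. There are 200 camera calls.

## Working session

There is one attempt and no reset: what is moved stays moved. The work goes in short steps, Python scripts to look and compute and a tool call to move; the robot and the scene stay as the last step left them, time stands still between calls to the robot, and variables do not carry over. Pictures are saved under pics/ and viewed, at most 10 in all, crops included, and the job is handed in when it is done.

Besides the shell and the picture viewer there is one more tool, called after "Call:" by a JSON object that holds its "op" and its "data". drive_tool: Moves the arm, as the interface text tells. Its arguments: {"type":"object","properties":{"increments":{"type":"array","items":{"type":"array"}},"grip_force":{"type":"number"}},"required":["increments"]}

```bash
mkdir -p pics; cat > h.py <<'E'
import numpy as np, cv2
from plant import sensors, snapshot, sign_off
def K(s): return np.array([[s['fx'],0,s['cx']],[0,s['fy'],s['cy']],[0,0,1.]])
def ray(s,uv):
    p=cv2.undistortPoints(np.array([[uv]],float),K(s),np.array([s['k1'],0,0,0.]))[0,0] if False else None
    d=np.array([(uv[0]-s['cx'])/s['fx'],(uv[1]-s['cy'])/s['fy']]); u=d.copy()
    for _ in range(20): u=d/(1+s['k1']*(u@u))
    return np.array(s['origin']),np.array(s['orientation'])@np.array([u[0],u[1],1.])
def onz(s,uv,z):
    o,d=ray(s,uv); return o+d*(z-o[2])/d[2]
def proj(s,P):
    c=np.array(s['orientation']).T@(np.array(P,float)-np.array(s['origin'])); u=c[:2]/c[2]; u=u*(1+s['k1']*(u@u))
    return np.array([u[0]*s['fx']+s['cx'],u[1]*s['fy']+s['cy']])
def save(s,n): cv2.imwrite('pics/'+n,s['pixels'][:,:,::-1])
E
sed -i '/undistortPoints/d' h.py
python3 - <<'E'
from h import *
st=sensors.state(); print(st['t'],st['position'],np.round(st['orientation'],3).tolist(),st['wrist_force'],st['gripper_width'])
for n in('side','top'):
    s=snapshot(n); save(s,n+'0.png'); print(n,s['fx'],s['cx'],s['cy'],s['k1'],s['origin'],np.round(s['orientation'],3).tolist())
E
```

```text
0.0 [0.1760531  0.59915939 0.2302502 ] [[-0.959, 0.282, -0.001], [0.282, 0.959, -0.002], [-0.0, -0.002, -1.0]] [-0.37299122  0.03066068  0.12887566] 0.9996933728210854
side 559.177707746435 320.2810577829177 238.07694919433007 -0.04834622323168337 [ 0.02860141 -0.72163812  0.79509907] [[0.854, -0.283, 0.436], [-0.52, -0.496, 0.696], [0.019, -0.821, -0.571]]
top 509.8858562077551 324.1929671902781 239.86238587547643 0.04020907875226077 [0.40528042 0.07147747 1.04789842] [[-0.0, -0.99, 0.138], [-1.0, 0.001, 0.003], [-0.003, -0.138, -0.99]]
```

View pics/top0.png

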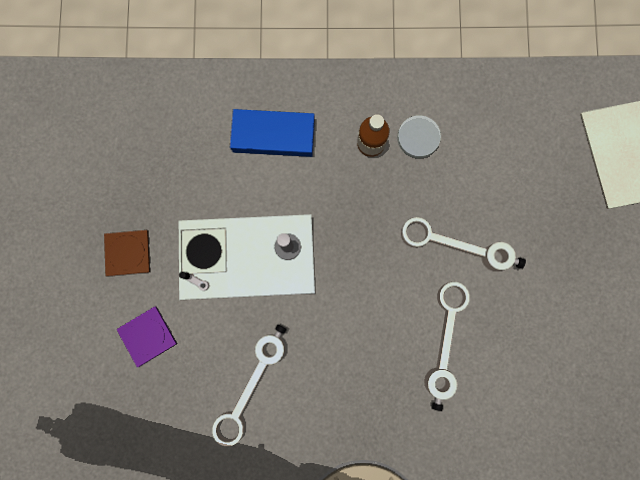

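View pics/side0.png

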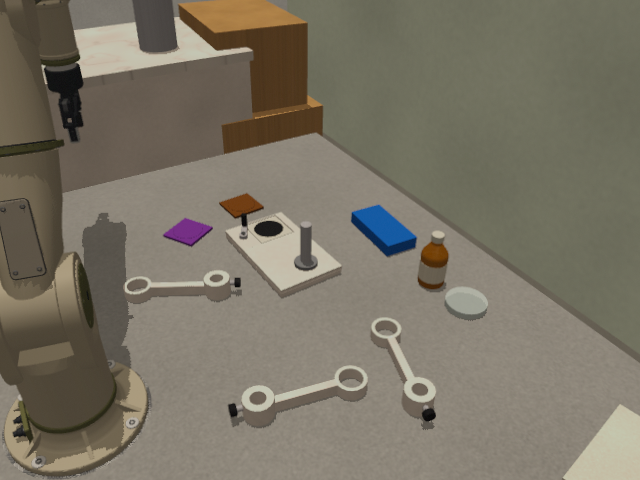

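Top view, three arm-shaped castings: A rings (417,232)/(501,256), B (454,296)/(442,384), C (228,430)/(269,350). A is highest in the picture, so it looks farthest from the base. White plate with a black disc is at (204,250); the brown (127,253) and purple (147,336) ones are decoys. The knob is at (185,275), pivot at (205,286).

```bash
python3 - <<'E'
from h import *
s=snapshot('top'); im=s['pixels']
m=((im.min(2)>165)).astype(np.uint8)
cs,hi=cv2.findContours(m,cv2.RETR_CCOMP,cv2.CHAIN_APPROX_NONE)
for i,c in enumerate(cs):
    a=cv2.contourArea(c)
    if a<40 or a>2e4: continue
    x=c.reshape(-1,2)
    if x[:,1].min()<60: continue
    (cx,cy),(w,h),an=cv2.minAreaRect(c); mu=cv2.moments(c); g=(mu['m10']/mu['m00'],mu['m01']/mu['m00'])
    print('hole' if hi[0][i][3]>=0 else 'out',int(a),np.round(g,1),'rect',np.round([cx,cy,w,h,an],1),'z.022',np.round(onz(s,(cx,cy),.022)[:2],4))
    if a>8000 and hi[0][i][3]<0:
        print([np.round(onz(s,p,.022)[:2],4).tolist() for p in cv2.boxPoints(cv2.minAreaRect(c))])
blk=(im.max(2)<50).astype(np.uint8)
n,l,st,ce=cv2.connectedComponentsWithStats(blk)
for i in range(1,n):
    if 15<st[i,4]<2000: print('blk',st[i],np.round(ce[i],1))
big=[cv2.resize(im[205:315,155:335],None,fx=4,fy=4,interpolation=cv2.INTER_CUBIC)[:300*2,:720]]
B=cv2.resize(im[200:290,395:535],None,fx=4,fy=4,interpolation=cv2.INTER_CUBIC)
cv2.imwrite('pics/cropstand.png',big[0][:,:,::-1]); cv2.imwrite('pics/cropA.png',B[:,:,::-1])
E
```

```text
out 1696 [247.  391.5] rect [247.4 389.7  29.5 119.   26.8] z.022 [0.2542 0.2242]
hole 490 [227.1 429.9] rect [227.  430.   24.   25.5  45. ] z.022 [0.1799 0.2615]
hole 199 [268.8 349.6] rect [268.8 349.3  15.6  16.3  45. ] z.022 [0.3309 0.184 ]
out 1642 [448.  339.5] rect [447.9 342.5  29.  122.5   7.8] z.022 [ 0.3442 -0.1684]
hole 207 [442.  384.1] rect [442.3 384.2  16.3  15.6  45. ] z.022 [ 0.2649 -0.1545]
hole 438 [454.2 296.5] rect [454.3 296.8  24.   23.3  45. ] z.022 [ 0.4336 -0.1843]
out 561 [500.9 255.3] rect [500.5 255.   26.   27.   90. ] z.022 [ 0.5173 -0.2798]
hole 194 [501.  255.3] rect [501.  255.5  16.3  14.8  45. ] z.022 [ 0.5163 -0.2807]
out 949 [431.5 235.8] rect [442.3 243.5  85.2  27.8  25.5] z.022 [ 0.5406 -0.1642]
hole 406 [416.7 231.2] rect [416.8 231.3  22.6  21.9  45. ] z.022 [ 0.5658 -0.1133]
out 9863 [247.5 256.8] rect [244.8 256.6  79.  135.4  87.3] z.022 [0.5143 0.2353]
[[0.5886, 0.3782], [0.6019, 0.1027], [0.4413, 0.0947], [0.429, 0.3642]]
hole 40 [206.7 285.2] rect [206.5 285.    7.   12.    0. ] z.022 [0.4572 0.3106]
hole 515 [288.1 247.6] rect [286.8 246.3  28.3  27.6  45. ] z.022 [0.5353 0.1507]
hole 1089 [203.5 250.8] rect [203.5 251.   36.1  37.5  45. ] z.022 [0.5257 0.3189]
out 63 [421.5 119.9] rect [420.  123.5  40.3  16.1   7.1] z.022 [ 0.7936 -0.1255]
out 124 [376.6 120.9] rect [376.5 121.   12.   13.   90. ] z.022 [ 0.7994 -0.0348]
out 4367 [616.5 150.7] rect [620.  154.9  99.   58.4  78.7] z.022 [ 0.7233 -0.5304]
blk [360 137  24  10  32] [371.8 144. ]
blk [147 231   3  41  42] [148.2 251.1]
blk [187 234  34  35 918] [203.4 250.8]
blk [281 241  12  10  30] [289.2 245.4]
blk [516 258  10  11  70] [520.8 263. ]
blk [179 272  11   7  58] [184.3 275.1]
blk [162 318  15  26  30] [169.4 330.8]
blk [276 325  11   9  66] [280.8 328.6]
blk [431 402  12   9  68] [436.7 406.5]
```

View pics/cropstand.png

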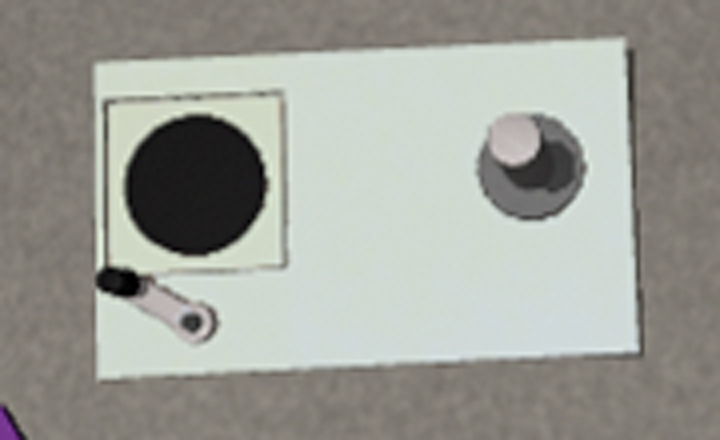

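View pics/cropA.png

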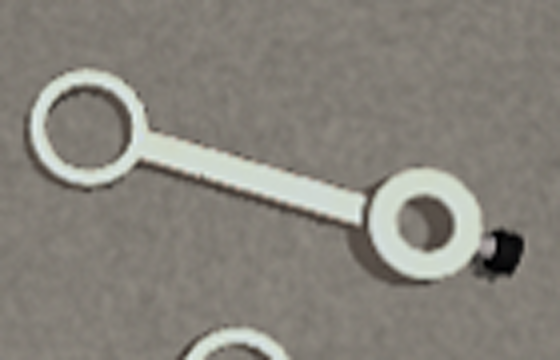

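The crops confirm it. The first shows the white plate with the black disc, knob at about (184,275), pivot (204,285), post top (283.5,239.8) and foot (287.8,246.5). The second shows arm A, with head ring (417,231), collar (501,255) and screw (521,263).

```bash
python3 - <<'E'
from h import *
s=snapshot('top'); d=snapshot('side'); im=d['pixels']
r=lambda v:np.round(v,4)
pt=onz(s,(283.5,239.75),.13); pf=onz(s,(287.75,246.5),.032); dc=onz(s,(203.4,250.8),.022)
print('post',r(pt),r(pf),'disc',r(dc),'d',np.linalg.norm(pt-dc+[0,0,-.108]))
p=(pt+pf)[:2]/2; x=(dc[:2]-p); print('dist',np.linalg.norm(x)); x/=np.linalg.norm(x); y=np.array([-x[1],x[0]])
o=(p+dc[:2])/2; pv=o+.085*x+.07*y; kn=onz(s,(184.3,275.1),.048)[:2]
print('ax',r(x),'ang',np.arctan2(x[1],x[0]),'origin',r(o),'pivot',r(pv),'pivseen',r(onz(s,(204,285.5),.032)),'knob',r(kn),'|kp|',np.linalg.norm(kn-pv),'theta',-np.arctan2((kn-pv)@y,(kn-pv)@x))
for n,c,h in(('A',(501,255.4),(416.8,231.3)),('B',(442,384.1),(454.2,296.6)),('C',(268.8,349.5),(227,430))):
    C=onz(s,c,.040)[:2];H=onz(s,h,.026)[:2];L=np.linalg.norm(H-C);u=(H-C)/L
    B=C+u*.0585; print(n,'collar',r(C),'ring',r(H),'L',r(L),'bal',r(B),'dist',r(np.linalg.norm(B)),'dir',r(np.arctan2(u[1],u[0])))
    print('  side px',r(proj(d,[*C,.04])),r(proj(d,[*H,.026])))
print('side post',proj(d,[*p,.13]),'disc',proj(d,[*dc[:2],.022]),'knob',proj(d,[*kn,.048]))
blk=(im.max(2)<50).astype(np.uint8)
n,l,st,ce=cv2.connectedComponentsWithStats(blk)
for i in range(1,n):
    if 15<st[i,4]<2000 and ce[i][0]>150: print('blk',st[i],r(ce[i]))
E
```

```text
post [0.5335 0.1484 0.13  ] [0.5335 0.1479 0.032 ] disc [0.5261 0.3191 0.022 ] d 0.1708431998431117
dist 0.17107604187999068
ax [-0.043   0.9991] ang 1.6138197488690784 origin [0.5298 0.2336] pivot [0.4562 0.3155] pivseen [0.4557 0.3132 0.032 ] knob [0.4752 0.3485] |kp| 0.03801159328758129 theta 0.5673471103649774
A collar [ 0.5145 -0.2746] ring [ 0.5651 -0.1127] L 0.1696 bal [ 0.532  -0.2187] dist 0.5752 dir 1.268
  side px [418.4138 389.8859] [384.9533 328.2599]
B collar [ 0.2676 -0.1501] ring [ 0.4338 -0.1833] L 0.1695 bal [ 0.325  -0.1615] dist 0.3629 dir -0.197
  side px [256.2508 398.3058] [349.3372 378.4473]
C collar [0.3318 0.1819] ring [0.1808 0.2607] L 0.1703 bal [0.2799 0.209 ] dist 0.3493 dir 2.6605
  side px [214.891  278.2158] [135.4347 285.2775]
side post [304.72957395 224.81102969] disc [267.43780376 228.92866374] knob [243.00827168 220.03679853]
blk [241 213   6  13  57] [243.7895 219.4561]
blk [255 221  27  15 321] [268.1059 228.2492]
blk [235 278   5   9  45] [237. 282.]
blk [229 404   8  13  82] [232.5244 409.9268]
blk [422 409  14  12 125] [428.392 414.48 ]
```

Call:
{"op": "drive_tool", "data": {"increments": [[[0,0,0],-0.166,1],[[0,0,0],-0.166,1],[[0,0,0],-0.166,1],[[0,0,0],-0.166,1],[[0,0,0],-0.166,1]], "grip_force": 25}}

```text
t: 0.88
position: [0.1761, 0.5996, 0.2311]
orientation: [[-0.853, -0.522, -0.0], [-0.522, 0.853, -0.0], [0.0, -0.0, -1.0]]
wrist_force: [0.3, 0.7, -0.4]
gripper_width: 1.004
finger_force: 0.0
```

Call:
{"op": "drive_tool", "data": {"increments": [[[-1.6,-4.6,0],0,1],[[-1.6,-4.6,0],0,1],[[-1.6,-4.6,0],0,1],[[-1.6,-4.6,0],0,1],[[-1.6,-4.6,0],0,1]]}}

```text
t: 1.5
position: [0.3648, 0.4431, 0.2313]
orientation: [[-0.856, -0.518, -0.0], [-0.518, 0.856, 0.0], [0.0, 0.0, -1.0]]
wrist_force: [0.4, 0.3, 0.9]
gripper_width: 1.0
finger_force: 0.0
```

Call:
{"op": "drive_tool", "data": {"increments": [[[-1.6,-4.6,2],0,1],[[-1.6,-4.6,3],0,1],[[-1.4,-4.7,3],0,1],[[0,0,3],0,1],[[0,0,0],0,1]]}}

```text
t: 2.12
position: [0.4737, 0.3477, 0.1187]
orientation: [[-0.856, -0.517, -0.004], [-0.517, 0.856, -0.003], [0.006, -0.001, -1.0]]
wrist_force: [0.1, 0.7, -0.3]
gripper_width: 0.999
finger_force: 0.0
```

Call:
{"op": "drive_tool", "data": {"increments": [[[0,0,3],0,1],[[0,0,3],0,1],[[0,0,2.2],0,1],[[0,0,0],0,1]]}}

```text
t: 2.62
position: [0.4738, 0.3499, 0.0391]
orientation: [[-0.855, -0.519, -0.002], [-0.519, 0.855, -0.001], [0.002, 0.0, -1.0]]
wrist_force: [0.0, -0.3, 0.3]
gripper_width: 1.002
finger_force: 0.0
```

Call:
{"op": "drive_tool", "data": {"increments": [[[0,0,0],0,-1],[[0,0,0],0,-1],[[0,0,0],0,-1],[[0,0,0],0,-1],[[0,0,0],0,-1]]}}

```text
t: 3.25
position: [0.4752, 0.3491, 0.0397]
orientation: [[-0.856, -0.518, 0.0], [-0.518, 0.856, 0.0], [-0.0, -0.0, -1.0]]
wrist_force: [-1.8, -0.4, 4.4]
gripper_width: 0.152
finger_force: 25.7
```

```bash
python3 - <<'E'
from h import *
st=sensors.state(); print(st['position'],st['gripper_width'],st['finger_force'],st['wrist_force'])
s=snapshot('side'); cv2.imwrite('pics/k.png',cv2.resize(s['pixels'][130:280,150:350],None,fx=3,fy=3)[:,:,::-1])
R=st['orientation']; xs=np.array([-.043,.9991]);ys=np.array([-.9991,-.043]); pv=np.array([.4562,.3155])
prev=None
for th in np.arange(.567,1.65,.1):
    k=pv+.038*(np.cos(th)*xs-np.sin(th)*ys)
    if prev is not None: print(round(th,2),np.round((R.T@[*(k-prev),0])*100,2))
    prev=k
E
```

```text
[0.47519556 0.34908617 0.03971079] 0.15189526706925988 25.664445161819458 [-1.77288773 -0.38604647  4.40673988]
0.67 [-0.17 -0.34  0.  ]
0.77 [-0.13 -0.36  0.  ]
0.87 [-0.1  -0.37  0.  ]
0.97 [-0.06 -0.38  0.  ]
1.07 [-0.02 -0.38  0.  ]
1.17 [ 0.02 -0.38  0.  ]
1.27 [ 0.06 -0.38  0.  ]
1.37 [ 0.09 -0.37  0.  ]
1.47 [ 0.13 -0.36 -0.  ]
1.57 [ 0.16 -0.34 -0.  ]
```

View pics/k.png

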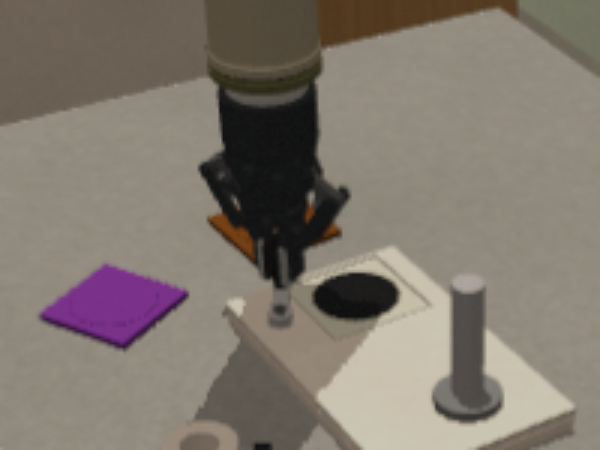

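The knob is pinched between the fingers (opening about 13 mm, 25 N) at crop pixel (280,255). Next I sweep it along the arc.

Call:
{"op": "drive_tool", "data": {"increments": [[[-0.17,-0.34,0],0,-1],[[-0.13,-0.36,0],0,-1],[[-0.1,-0.37,0],0,-1],[[-0.06,-0.38,0],0,-1],[[-0.02,-0.38,0],0,-1]]}}

```text
t: 3.92
position: [0.4889, 0.3408, 0.0402]
orientation: [[-0.854, -0.52, 0.003], [-0.52, 0.854, 0.007], [-0.006, 0.004, -1.0]]
wrist_force: [2.6, 13.6, -4.5]
gripper_width: 0.154
finger_force: 25.0
```

Call:
{"op": "drive_tool", "data": {"increments": [[[0.02,-0.38,0],0,-1],[[0.06,-0.38,0],0,-1],[[0.09,-0.37,0],0,-1],[[0.13,-0.36,0],0,-1],[[0.1,-0.22,0],0,-1]]}}

```text
t: 4.55
position: [0.4949, 0.3218, 0.0401]
orientation: [[-0.855, -0.519, 0.003], [-0.519, 0.855, 0.004], [-0.004, 0.002, -1.0]]
wrist_force: [2.9, 7.3, -0.7]
gripper_width: 0.151
finger_force: 25.4
```

Call:
{"op": "drive_tool", "data": {"increments": [[[0,-0.1,0],0,-1],[[0,0,0],0,-1]]}}

```text
t: 4.8
position: [0.495, 0.3215, 0.0401]
orientation: [[-0.855, -0.519, 0.002], [-0.519, 0.855, 0.004], [-0.004, 0.003, -1.0]]
wrist_force: [1.8, 7.5, -0.5]
gripper_width: 0.156
finger_force: 25.4
```

```bash
python3 - <<'E'
from h import *
st=sensors.state(); xs=np.array([-.043,.9991]);ys=np.array([-.9991,-.043]); pv=np.array([.4562,.3155])
v=st['position'][:2]-pv; print(np.linalg.norm(v),-np.arctan2(v@ys,v@xs),st['gripper_width'],st['finger_force'])
E
```

```text
0.0392822133934538 1.459460299456957 0.1555354797504664 25.443037748336792
```

Call:
{"op": "drive_tool", "data": {"increments": [[[0.12,-0.3,0],0,-1],[[0.12,-0.3,0],0,-1],[[0,0,0],0,-1],[[0,0,0],0,-1]]}}

```text
t: 5.3
position: [0.4958, 0.3167, 0.0402]
orientation: [[-0.854, -0.52, 0.003], [-0.52, 0.854, 0.006], [-0.005, 0.004, -1.0]]
wrist_force: [1.7, 10.3, -0.8]
gripper_width: 0.148
finger_force: 25.3
```

```bash
cat > th.py <<'E'
from h import *
st=sensors.state(); xs=np.array([-.043,.9991]);ys=np.array([-.9991,-.043]); pv=np.array([.4562,.3155])
v=st['position'][:2]-pv; print(np.linalg.norm(v),-np.arctan2(v@ys,v@xs),st['gripper_width'],st['finger_force'])
E
python3 th.py
```

```text
0.039642234391900476 1.5823360236421822 0.14789716092224203 25.277895033359528
```

Call:
{"op": "drive_tool", "data": {"increments": [[[0.12,-0.2,0],0,-1],[[0,0,0],0,-1],[[0,0,0],0,-1]]}}

```text
t: 5.68
position: [0.4958, 0.3165, 0.0403]
orientation: [[-0.853, -0.522, 0.004], [-0.522, 0.853, 0.009], [-0.008, 0.006, -1.0]]
wrist_force: [3.3, 16.8, -5.6]
gripper_width: 0.154
finger_force: 25.1
```

Call:
{"op": "drive_tool", "data": {"increments": [[[-0.1,0.3,0],0,-1],[[0,0,0],0,1],[[0,0,0],0,1],[[0,0,0],0,1],[[0,0,-2],0,1]]}}

```text
t: 6.3
position: [0.4937, 0.3116, 0.0578]
orientation: [[-0.856, -0.517, -0.003], [-0.517, 0.856, -0.002], [0.004, -0.0, -1.0]]
wrist_force: [0.2, -0.3, -0.3]
gripper_width: 0.978
finger_force: 0.0
```

Call:
{"op": "drive_tool", "data": {"increments": [[[0,0,-5],0,1],[[0,0,-6],0,1],[[0,0,-6],0,1],[[0,0,0],0,1],[[0,0,0],0,1]]}}

```text
t: 6.92
position: [0.4948, 0.3125, 0.2289]
orientation: [[-0.856, -0.518, -0.0], [-0.518, 0.856, -0.0], [0.0, -0.0, -1.0]]
wrist_force: [-0.8, 0.0, -0.3]
gripper_width: 1.002
finger_force: 0.0
```

```bash
python3 - <<'E'
from h import *
st=sensors.state(); R=st['orientation']; print(st['position'],st['q'])
s=snapshot('side'); cv2.imwrite('pics/k2.png',cv2.resize(s['pixels'][150:280,190:430],None,fx=3,fy=3,interpolation=cv2.INTER_CUBIC)[:,:,::-1])
for k in ([.494,.317],[.4752,.3485]): print(proj(s,[*k,.048]))
b=np.array([.532,-.2187]); print('to bal',(R.T@np.array([*(b-st['position'][:2]),0]))*100)
E
```

```text
[0.49478349 0.3124915  0.22891015] [-0.6909994   0.29717794  0.09305912  1.49243479 -0.02784214  1.35360406
  1.51877399]
[255.57882167 224.09825055]
[242.98296502 220.03212705]
to bal [ 2.43064133e+01 -4.73781902e+01  1.01228983e-02]
```

View pics/k2.png

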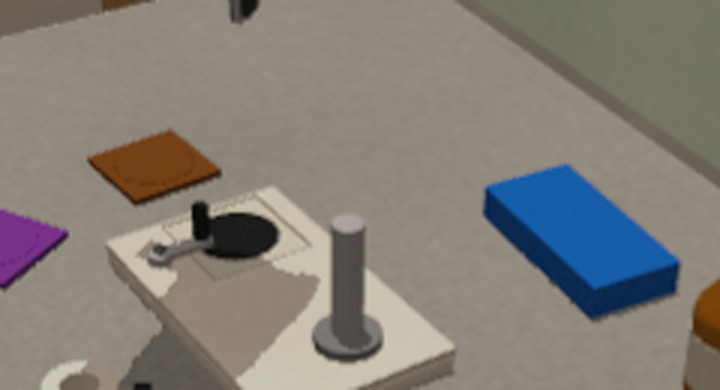

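The picture shows the lever across the plate edge with the knob at full-frame (257,224), where (256,224) is predicted for locked. Next I rotate and travel to arm A.

Call:
{"op": "drive_tool", "data": {"increments": [[[0,0,0],0.186,1],[[0,0,0],0.186,1],[[0,0,0],0.186,1],[[0,0,0],0.186,1],[[0,0,0],0.186,1]]}}

```text
t: 7.6
position: [0.4941, 0.3122, 0.227]
orientation: [[-0.924, 0.382, -0.003], [0.382, 0.924, -0.002], [0.002, -0.003, -1.0]]
wrist_force: [-0.1, -0.5, -0.3]
gripper_width: 0.999
finger_force: 0.0
```

Call:
{"op": "drive_tool", "data": {"increments": [[[0,0,0],0.186,1],[[0,0,0],0.186,1],[[0,0,0],0.186,1],[[0,0,0],0.186,1],[[0,0,0],0.186,1]]}}

```text
t: 8.22
position: [0.4941, 0.3122, 0.2271]
orientation: [[-0.246, 0.969, -0.003], [0.969, 0.246, -0.003], [-0.002, -0.003, -1.0]]
wrist_force: [-0.0, 0.8, 0.1]
gripper_width: 0.998
finger_force: 0.0
```

Call:
{"op": "drive_tool", "data": {"increments": [[[0,0,0],0.186,1],[[0,0,0],0.186,1],[[0,0,0],0.186,1],[[0,0,0],0,1]]}}

```text
t: 8.72
position: [0.4942, 0.3124, 0.2274]
orientation: [[0.297, 0.955, -0.002], [0.955, -0.297, -0.002], [-0.003, -0.002, -1.0]]
wrist_force: [0.7, 0.2, -0.1]
gripper_width: 0.999
finger_force: 0.0
```

```bash
python3 - <<'E'
from h import *
st=sensors.state(); R=st['orientation']; print(st['t'],st['position'],np.round(st['q'],2),np.degrees(np.arctan2(R[1,1],R[0,1])))
b=np.array([.532,-.2187]); print('to bal',(R.T@np.array([*(b-st['position'][:2]),0]))*100)
E
```

```text
8.725 [0.49422489 0.31238138 0.22742898] [-0.95  0.31  0.43  1.51 -0.13  1.35 -0.82] -17.29940056016196
to bal [-49.5823073   19.39910255   0.1162002 ]
```

Call:
{"op": "drive_tool", "data": {"increments": [[[-4.96,1.94,0],0,1],[[-4.96,1.94,0],0,1],[[-4.96,1.94,0],0,1],[[-4.96,1.94,0],0,1],[[-4.96,1.94,0],0,1]]}}

```text
t: 9.35
position: [0.5129, 0.0454, 0.2285]
orientation: [[0.293, 0.956, -0.001], [0.956, -0.293, -0.0], [-0.001, -0.001, -1.0]]
wrist_force: [-0.0, 0.0, -0.8]
gripper_width: 0.999
finger_force: 0.0
```

Call:
{"op": "drive_tool", "data": {"increments": [[[-4.96,1.94,0],0,1],[[-4.96,1.94,0],0,1],[[-4.96,1.94,0],0,1],[[-4.96,1.94,0],0,1],[[-4.96,1.94,0],0,1]]}}

```text
t: 9.98
position: [0.5317, -0.2198, 0.2285]
orientation: [[0.293, 0.956, -0.001], [0.956, -0.293, 0.0], [-0.0, -0.001, -1.0]]
wrist_force: [1.1, 0.5, 1.0]
gripper_width: 1.0
finger_force: 0.0
```

Call:
{"op": "drive_tool", "data": {"increments": [[[0,0,5],0,1],[[0,0,5],0,1],[[0,0,0],0,1],[[0,0,0],0,1]]}}

```text
t: 10.48
position: [0.5326, -0.2188, 0.1307]
orientation: [[0.297, 0.955, 0.001], [0.955, -0.297, -0.001], [-0.0, 0.001, -1.0]]
wrist_force: [0.1, -0.6, 0.3]
gripper_width: 0.997
finger_force: 0.0
```

```bash
python3 - <<'E'
from h import *
st=sensors.state(); R=st['orientation']; print(st['t'],st['position'],np.round(st['q'],2),np.degrees(np.arctan2(R[1,1],R[0,1])))
b=np.array([.532,-.2187]); print('to bal',(R.T@np.array([*(b-st['position'][:2]),0]))*100)
E
```

```text
10.475 [ 0.53261424 -0.21884711  0.13072356] [-0.22  0.41  0.72  1.68 -0.29  1.16  0.27] -17.247703529185404
to bal [-4.16319306e-03 -6.30239441e-02 -5.88231108e-05]
```

Call:
{"op": "drive_tool", "data": {"increments": [[[0,0,4],0,1],[[0,0,4],0,1],[[0,0,3],0,1],[[0,0,1.4],0,1],[[0,0,0],0,1]]}}

```text
t: 11.1
position: [0.5328, -0.2186, 0.0062]
orientation: [[0.297, 0.955, 0.001], [0.955, -0.297, -0.0], [-0.0, 0.001, -1.0]]
wrist_force: [-0.1, -0.3, 0.9]
gripper_width: 1.0
finger_force: 0.0
```

Call:
{"op": "drive_tool", "data": {"increments": [[[0,0,0],0,-1],[[0,0,0],0,-1],[[0,0,0],0,-1],[[0,0,0],0,-1],[[0,0,0],0,-1]], "grip_force": 70}}

```text
t: 11.72
position: [0.5329, -0.2187, 0.0061]
orientation: [[0.298, 0.954, 0.002], [0.954, -0.298, -0.0], [0.0, 0.002, -1.0]]
wrist_force: [0.7, 1.1, 4.5]
gripper_width: 0.168
finger_force: 69.5
```

Gripped (about 14 mm opening, 70 N). I lift gently and check.

Call:
{"op": "drive_tool", "data": {"increments": [[[0,0,-1],0,-1],[[0,0,-2],0,-1],[[0,0,-3],0,-1],[[0,0,-3],0,-1],[[0,0,0],0,-1]]}}

```text
t: 12.35
position: [0.5336, -0.2193, 0.0984]
orientation: [[0.299, 0.954, 0.005], [0.954, -0.299, -0.001], [0.0, 0.005, -1.0]]
wrist_force: [1.5, -1.0, -4.8]
gripper_width: 0.166
finger_force: 68.9
```

Call:
{"op": "drive_tool", "data": {"increments": [[[0,0,-4],0,-1],[[0,0,-4],0,-1],[[0,0,-3],0,-1],[[0,0,0],0,-1],[[0,0,0],0,-1]]}}

```text
t: 12.98
position: [0.5312, -0.2178, 0.2032]
orientation: [[0.298, 0.955, -0.003], [0.955, -0.298, 0.001], [0.0, -0.003, -1.0]]
wrist_force: [0.2, 0.4, -4.8]
gripper_width: 0.167
finger_force: 69.5
```

```bash
python3 - <<'E'
from h import *
st=sensors.state(); R=st['orientation']; print(st['t'],st['position'],st['ft_torque'],st['wrist_force'],np.degrees(np.arctan2(R[1,1],R[0,1])))
s=snapshot('side'); cv2.imwrite('pics/lift.png',cv2.resize(s['pixels'][200:450,300:540],None,fx=2,fy=2,interpolation=cv2.INTER_CUBIC)[:,:,::-1])
# predicted pixels if level, bottom height = TCP z - .006 (underside)
z=st['position'][2]-.006; p=st['position'][:2]; u=R[:2,0]/np.linalg.norm(R[:2,0])
print('collar top',proj(s,[*(p-.0585*u),z+.04])-[300,200],'ring top',proj(s,[*(p+.1115*u),z+.026])-[300,200])
E
```

```text
12.975 [ 0.53120703 -0.21782886  0.20316207] [ 0.03510878  0.02441824 -0.01081744] [ 0.21386694  0.42766137 -4.79987568] -17.345607373438984
collar top [133.53291185 103.18048282] ring top [93.82434874 46.53481966]
```

View pics/lift.png

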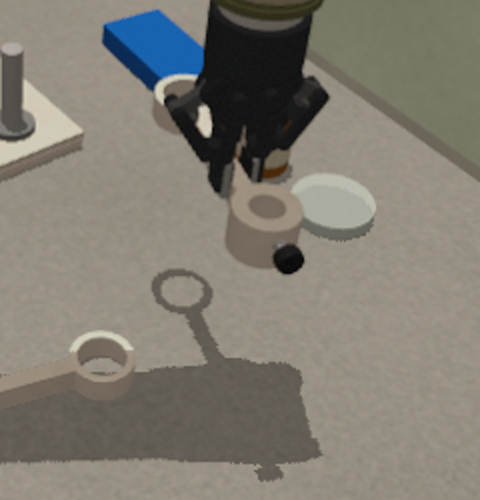

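The lifted arm is level. Its collar top is at crop (266,206) and its ring at about (182,95), both matching the level prediction, with near-zero moment. Now I turn and carry it over.

Call:
{"op": "drive_tool", "data": {"increments": [[[0,0,0],-0.07,-1],[[0,0,0],-0.1,-1],[[0,0,0],-0.1,-1],[[0,0,0],-0.076,-1],[[0,0,0],0,-1]]}}

```text
t: 13.65
position: [0.5313, -0.2181, 0.2035]
orientation: [[-0.043, 0.999, -0.003], [0.999, 0.043, 0.001], [0.001, -0.003, -1.0]]
wrist_force: [-0.8, 0.8, -4.3]
gripper_width: 0.173
finger_force: 69.3
```

Call:
{"op": "drive_tool", "data": {"increments": [[[1.4,0,0],0,-1],[[2.8,0.2,0],0,-1],[[4,0.2,0],0,-1],[[4,0.2,0],0,-1],[[4,0.2,0],0,-1]]}}

```text
t: 14.28
position: [0.5327, -0.0537, 0.2049]
orientation: [[-0.043, 0.999, -0.0], [0.999, 0.043, 0.0], [0.0, -0.0, -1.0]]
wrist_force: [-0.2, 0.2, -5.4]
gripper_width: 0.169
finger_force: 69.3
```

Call:
{"op": "drive_tool", "data": {"increments": [[[4,0.2,0],0,-1],[[4,0.2,0],0,-1],[[4,0.2,0],0,-1],[[4,0.2,0],0,-1],[[4,0.2,0],0,-1]]}}

```text
t: 14.9
position: [0.5336, 0.1463, 0.2049]
orientation: [[-0.043, 0.999, -0.001], [0.999, 0.043, 0.0], [0.0, -0.001, -1.0]]
wrist_force: [-0.2, 0.4, -4.5]
gripper_width: 0.172
finger_force: 69.3
```

Call:
{"op": "drive_tool", "data": {"increments": [[[3.2,0.2,0],0,-1],[[2,0,0],0,-1],[[1,0,0],0,-1],[[0,0,0],0,-1],[[0,0,0],0,-1]]}}

```text
t: 15.52
position: [0.5342, 0.2043, 0.2054]
orientation: [[-0.041, 0.999, 0.0], [0.999, 0.041, -0.001], [-0.001, 0.0, -1.0]]
wrist_force: [-0.0, -0.9, -4.2]
gripper_width: 0.166
finger_force: 69.3
```

```bash
python3 - <<'E'
from h import *
st=sensors.state(); R=st['orientation']; p=st['position']; print(st['t'],p,st['wrist_force'],'dir',np.arctan2(R[1,0],R[0,0]),st['gripper_width'])
print('to goal',(R.T@np.array([*(np.array([.531,.2066])-p[:2]),.171-p[2]]))*100)
E
```

```text
15.525 [0.53416569 0.20431247 0.20537999] [-0.04985693 -0.92692705 -4.16130818] dir 1.6114663074756965 0.1662178397222166
to goal [ 0.24376795 -0.30739775  3.43779956]
```

Call:
{"op": "drive_tool", "data": {"increments": [[[0.1,-0.15,1],0,-1],[[0.1,-0.15,1.2],0,-1],[[0,0,1],0,-1],[[0,0,0],0,-1],[[0,0,0],0,-1]]}}

```text
t: 16.15
position: [0.5309, 0.2078, 0.1734]
orientation: [[-0.043, 0.999, 0.0], [0.999, 0.043, -0.0], [-0.0, 0.0, -1.0]]
wrist_force: [0.9, -0.6, -4.9]
gripper_width: 0.169
finger_force: 69.4
```

```bash
python3 - <<'E'
from h import *
st=sensors.state(); R=st['orientation']; p=st['position']; print(st['t'],p,st['wrist_force'])
z=p[2]-.006; u=R[:2,0]
ims=[]
for n in('top','side'):
    s=snapshot(n); f=lambda q:np.round(proj(s,q),1)
    print(n,'collar top',f([*(p[:2]-.0585*u),z+.04]),'ring top',f([*(p[:2]+.1115*u),z+.026]),'post top',f([.5335,.1482,.13]),'knob',f([.494,.317,.048]))
    a=s['pixels'][200:320,140:340] if n=='top' else s['pixels'][120:280,200:400]
    ims.append(cv2.resize(a,(400,int(a.shape[0]*2)),interpolation=cv2.INTER_CUBIC))
cv2.imwrite('pics/fin.png',np.vstack(ims)[:,:,::-1])
E
```

```text
16.15 [0.53094019 0.20783825 0.17340011] [ 0.9428364  -0.59066521 -4.88554794]
top collar top [279.1 233.4] ring top [179.1 238.9] post top [283.6 239.7] knob [200.8 265.5]
side collar top [304.5 193.5] ring top [264.9 167. ] post top [304.7 224.8] knob [255.6 224.1]
```

View pics/fin.png

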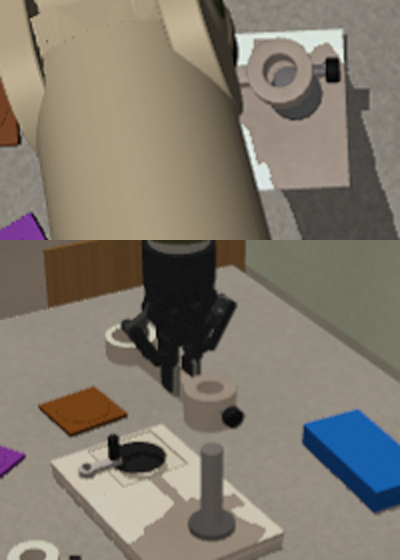

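Top half: collar at full-frame (279.5,234), where (279.1,233.4) is predicted. Side half: collar (304.5,194) and ring about (265,168), matching the level prediction, over the post at (305,225). The turnbutton is still across the plate, with the knob at (257,224).

```bash
python3 -c "
from plant import sign_off; print(sign_off())"
```

```text
the job is handed in; nothing more can be done
None
```

I turned the turnbutton fully across the plate and handed the job in with the arm held by its balance point, level and still, its collar about 37 mm above the post and its head ring over the stage plate; `sign_off` gave no verdict.

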